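# Prick the last egg and close the egg steamer

### The arm

A 6-joint arm with a two-finger parallel gripper is mounted at the origin on a cart in front of the work surface, level with it; the furniture and walls round the work are solid. World frame = base frame: x ahead of the robot, y to its left, z up, the work surface at z = 0. Lengths are in m, angles in degrees, forces in N, time in s.
With the tool pointing down it reaches from about 0.35 to 0.775 m from the base axis. Payload 5.5 kg.
Tool frame: the origin (TCP) lies midway between the tips of the shut fingers; the grasp point (between the pads) lies 19 mm behind it; z points along the fingers, y is the line along which they close (so a half turn about z gives the same grasp; the last joint's range is limited). The gripper opens to 85 mm and grips with 20 to 120 N. Pads are 22 mm wide; open, the fingers measure 114 mm over their backs; the gripper's body (76 mm by 85 mm) begins 54 mm behind the grasp point. The pads swing forward as they close: fully open they stand 13 mm farther back than shut.
Start: joints at [-79.847, 17.945, 2.641, 74.691, 0, 82.002], TCP at [0.179, -0.546, 0.231] pointing down, gripper open.
Joint ranges: [-158.12, 158.12], [-49.38, 96.58], [-58.88, 72.47], [-126.05, 133.96], [-84.25, 85.87], [-180, 180]. Speed limits (degrees/s): [147.25, 147.25, 180, 180, 180, 180].

### API

Orientations are given as a 3x3 rotation matrix whose columns are the frame's x, y, z axes.
In Python, from bench import bot, imaging gives the robot as it stands. The module is installed in compiled form; this text tells all that it offers.
- The arm moves only by the tool send_rows, never from a script. Its arguments are lists of equal length, an entry for each row: "translation": the shift along the tool's x, y, z normalised to -1 to 1, where 1 is 0.3 m, a list of three; "turn": the turn, a rotation vector about the tool's x, y, z normalised to -1 to 1, where 1 is 2 rad, a list of three; "jaw": the opening, from -1 (shut) to 1 (fully open). A call has 1 to 20 rows; each row is the pose to reach, as a shift and turn from the pose commanded when the call began, along the tool's axes at that moment; what a row does not reach only later rows make up. A row lasts 1/8 s, in which the tool goes at most 62.5 mm and 10.7 degrees, less where a joint would pass 70% of its speed; a pose out of reach is approached as far as the arm can. A call with a number of a shift or a turn outside -1 to 1 is refused whole. A call with a gripper value outside its range is refused whole. The fingers move at their own pace and stop on an object; "squeeze" is the grip in N (left out, the last holds). Time passes only in rows, so rows that repeat a pose let the fingers close. It gives the time, the measured TCP pose, the force, the opening and the grip force at its end, in the units of the state.
- bot.sense(): the state, without advancing time (a new reading comes with each control period).
- imaging.capture(name): name is "side" or "top"; returns the picture (420x560x3 uint8, blue, green, red); there is no depth.
- imaging.camera_model(name): a dict with "fx", "fy", "cx", "cy" (pixels), "xyz" and "orientation" of the camera in the world. Camera axes: x right, y up, looking along -z (the intrinsics and any distortion apply to the point x, -y, -z); pixel columns grow to the right and rows downward; lengths in m; the calibration is good to about 2 mm. A picture is of the moment at which its call begins. camera_model takes no time and is no camera call.
- bot.finish_job(): hands the job in; it is judged then, once.
The state is a dict: "t": time; "joint_positions": joint angles; "qvel": joint speeds; "tau": joint torques, N m; "position": TCP position; "tcp_rot": TCP orientation; "ft_force": force on the tool from outside, world axes, zero at the start; "ft_torque": the same for the moment, N m; "width": finger opening in m; "gripper_force": force on a finger pad.
Only numpy, scipy, OpenCV 4.12 (cv2) and the standard library are available. Lean on these libraries where they do the work, as an engineer would, in place of code of your own. Each camera call takes 0.05 s, during which the arm holds its last target. There are 200 camera calls.

### The job

Finish loading the egg steamer: take the brown egg from the egg cup, press its blunt end straight down on the egg pricker until the spring plate is nearly all the way in, then stand the egg upright in the steamer's empty place and let it go. Then put the clear lid on so that it sits level all round. Eggs crack: grip and press gently, set the egg down rather than drop it, leave the two others standing in their places, and do not shift the other things.

Things in the scene. Friction and masses are not known exactly. Their poses are not given: they have to be found in the camera images.
- egg: Brown hen's egg to prick, 57 mm tall, 43 mm across, about 58 g, upright and blunt end down in the egg cup. Origin: tip of the blunt end (lowest point); z to the pointed end. Widest 18 to 28 mm above the origin: grip there. The shell cracks if each finger squeezes with 20 N (5 to 12 N is a good grip), if it is pressed or knocked with 20 N, or if it is dropped rather than set down (6 mm or more).
- egg_b: Light brown egg, same size and origin, already pricked and standing in a place of the steamer; as fragile as the first; stays there.
- egg_c: Cream egg, same size and origin, already pricked and standing in a place of the steamer; as fragile as the first; stays there.
- egg_cup: White porcelain egg cup, loose, 50 mm high, foot 49 mm and rim 45 mm across. Origin: centre of its underside. The egg rests on the rim's inner edge (33 mm across), so that its blunt tip is 7.7 mm below the rim, 42.3 mm above the worktop.
- pricker: Yellow egg pricker with a dark foot, 59 mm across, held to the worktop by suction; its yellow housing is 22 mm high, the white spring plate stands 14 mm above it. Origin: centre of underside.
- pricker_dish (a point): Centre of the upper edge of the pricker's white spring plate (37 mm across, central dish 24 mm wide over a fixed needle), 36 mm above the worktop when up; moves with the plate. An egg rests on the dish's edge with its tip 3.7 mm below this point.
- pricker_plate (a joint): Travel of the pricker's spring plate, m: 0 up, 0.008 fully down on its stop. The spring needs 1.5 N to start and 5 N at the end; the needle has gone far enough into the egg from 0.005 on.
- steamer: Round electric egg steamer, white with a steel rim, 148 mm across, fixed. Origin: centre of underside. The lid sits on the steel ledge 40 mm above it; the grey tray disc inside (126 mm across) is 5 mm higher and centres the lid. Three raised black egg rings (39 mm outside, 33 mm inside, top edge at 56 mm) stand on the tray 38 mm from the centre, 120 degrees apart; two hold eggs.
- cup_free (a point): Centre of the upper edge of the empty egg place, 56 mm above the worktop. An egg standing in it has its blunt tip 7.7 mm below this point. Fingers that close across the line from the steamer's centre to this point stay clear of the two other eggs.
- cup_left (a point): Centre of the upper edge of one of the two places that already hold an egg.
- cup_right (a point): Centre of the upper edge of the other place that already holds an egg.
- lid: Clear domed lid of the steamer, loose, 0.13 kg, 144 mm across at the rim (136 mm inside), standing rim down on the worktop; dome 80 mm high, with a black knob on top to 110 mm. Origin: centre of the rim's underside; z up. On the steamer its origin is 40 mm above the worktop, over the steamer's centre.
- lid_knob (a point): Middle of the lid's round black knob (26 mm across, 92 to 110 mm above the lid's origin, on a 20 mm neck), 100 mm above the lid's origin: grip here from above.
- salt_canister: Dark blue and white round salt canister, 71 mm across, 151 mm high, loose. Origin: centre of underside.
- pepper_mill: Wooden pepper mill, 58 mm across, 170 mm high, loose. Origin: centre of underside.
- mandarin: Mandarin, 58 mm, loose. Origin: centre of underside.
Not all that is in view belongs to the job. What is shaped like the pricker but turquoise is not meant.

How it is judged (in metres and radians):
On the way, in this order (a step that is already met when the one before it is completed fails the run):
1. the egg is pressed on the pricker and pushes its spring plate at least 5 mm down (value of joint pricker_plate above 0.005 m and horizontal distance between egg and pricker_dish below 0.008 m and distance between egg and pricker_dish below 0.01 m and angle between egg's own z axis and vertical below 0.35 rad), for 0.1 s.
2. the egg stands let go in the steamer's empty place (horizontal distance between egg and cup_free below 0.008 m and z of egg in the frame of cup_free between -0.0125 and -0.0035 m and angle between egg's own z axis and vertical below 0.35 rad and contact force between egg and the fingers below 0.05 N and linear speed of egg below 0.03 m/s), for 0.2 s.
At the end, for the whole second after the job is handed in: All three eggs stand upright (within 20 degrees) in the steamer's places, within 8 mm of their centres and seated to within 4.5 mm of depth; the lid sits on its ledge (height within 3 mm, centred within 9 mm, level within 1.7 degrees); everything is let go and at rest (horizontal distance between egg and cup_free below 0.008 m and z of egg in the frame of cup_free between -0.0125 and -0.0035 m and angle between egg's own z axis and vertical below 0.35 rad and ((horizontal distance between egg_b and cup_left below 0.008 m and z of egg_b in the frame of cup_left between -0.0125 and -0.0035 m and angle between each of egg_b, egg_c's own z axis and vertical below 0.35 rad and horizontal distance between egg_c and cup_right below 0.008 m and z of egg_c in the frame of cup_right between -0.0125 and -0.0035 m) or (horizontal distance between egg_b and cup_right below 0.008 m and z of egg_b in the frame of cup_right between -0.0125 and -0.0035 m and angle between each of egg_b, egg_c's own z axis and vertical below 0.35 rad and horizontal distance between egg_c and cup_left below 0.008 m and z of egg_c in the frame of cup_left between -0.0125 and -0.0035 m)) and horizontal distance between lid and steamer below 0.009 m and z of lid in the frame of steamer between 0.037 and 0.043 m and angle between lid's own z axis and vertical below 0.03 rad and linear speed of each of lid, egg below 0.02 m/s); the robot touches nothing.
It fails at once if the egg is squeezed with more than 20 N a finger (40 N for both), or pressed or knocked with more than 20 N on the pricker, the steamer, the lid or another egg (it cracks) (contact force between egg and the fingers above 40 N or contact force between egg and pricker above 20 N or contact force between egg and steamer above 20 N or contact force between egg and lid above 20 N or contact force between egg and egg_b above 20 N or contact force between egg and egg_c above 20 N).
It fails at once if the egg is dropped: it falls free at more than 0.35 m/s (6 mm) (contact force between egg and anything else below 0.01 N and linear speed of egg above 0.35 m/s).
It fails at once if an egg already in the steamer is squeezed, pressed or knocked with more than 20 N in all (it cracks) (contact force between any of egg_b, egg_c and anything else above 20 N).
It fails at once if the salt canister, pepper mill or mandarin is moved by more than 30 mm (distance of any of salt_canister, pepper_mill, mandarin from where it was at the start of the episode above 0.03 m).
It also fails if it takes over 67 s, if anything falls off the work surface, if the arm or the gripper's body presses on something with over 40 N, if the wrist force passes 120 N, or if a joint passes its speed limit or range.

## Working session

There is one attempt and no reset: what is moved stays moved. The work goes in short steps, Python scripts to look and compute and a tool call to move; the robot and the scene stay as the last step left them, time stands still between calls to the robot, and variables do not carry over. Pictures are saved under pics/ and viewed, at most 10 in all, crops included, and the job is handed in when it is done.

Besides the shell and the picture viewer there is one more tool, called after "Request:" by a JSON object that holds its "method" and its "body". send_rows: Moves the arm, as the interface text tells. Its arguments: {"type":"object","properties":{"translation":{"type":"array"},"turn":{"type":"array"},"jaw":{"type":"array"},"squeeze":{"type":"number"}},"required":["translation","turn","jaw"]}

```bash
mkdir -p pics
python3 - <<'E'
from bench import bot, imaging
import cv2
s=bot.sense(); print({k:s[k] for k in('t','position','tcp_rot','width','ft_force')})
for n in('top','side'):
    cv2.imwrite(f'pics/{n}0.png',imaging.capture(n)); print(imaging.camera_model(n))
E
```

```text
{'t': 0.0, 'position': array([ 0.17902594, -0.54589994,  0.23040568]), 'tcp_rot': array([[ 9.50238515e-01,  3.11523121e-01, -3.30889984e-04],
       [ 3.11523204e-01, -9.50236875e-01,  1.78180843e-03],
       [ 2.40650659e-04, -1.79622291e-03, -9.99998358e-01]]), 'width': 0.08519605899870092, 'ft_force': array([-0.03232153,  0.36611872,  0.1995432 ])}
{'fx': 397.5423979419318, 'fy': 397.5423979419318, 'cx': 283.0201679273026, 'cy': 212.9442422874107, 'xyz': array([-0.00722902,  0.16427738,  1.07433778]), 'orientation': array([[-0.16916081,  0.86653985, -0.46956715],
       [-0.98549461, -0.14213911,  0.09271915],
       [ 0.01360098,  0.47844034,  0.87801472]])}
{'fx': 447.6764607254459, 'fy': 447.6764607254459, 'cx': 281.6975520076563, 'cy': 213.92365376466478, 'xyz': array([ 0.11490539, -1.13035809,  0.64727256]), 'orientation': array([[ 0.93897586,  0.15390688, -0.30763129],
       [-0.34366163,  0.38107701, -0.8582989 ],
       [-0.01486689,  0.91164301,  0.410714  ]])}
```

View pics/top0.png

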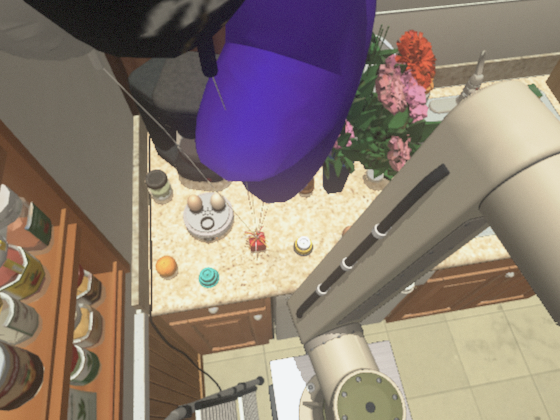

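View pics/side0.png

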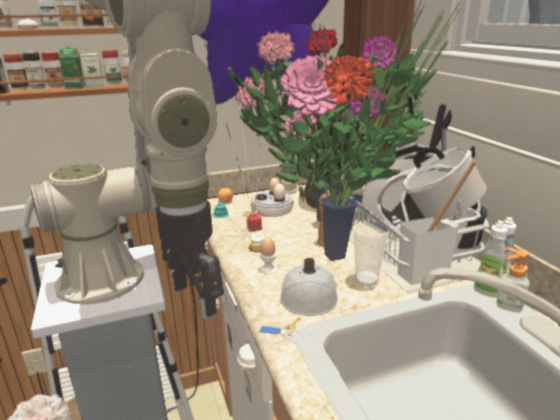

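The top view shows the steamer at (208,216), the pricker at (303,246), the turquoise decoy at (208,277) and the mandarin at (166,266). The arm hides the egg. The side view shows the egg and cup at (268,247), the lid knob at (309,265), the pricker at (257,242) and the steamer at (272,203). A balloon on a string is tied to the red weight.

```bash
cat > h.py <<'E'
from bench import bot, imaging
import numpy as np, cv2
def ray(n,u,v):
    m=imaging.camera_model(n); d=m['orientation']@np.array([(u-m['cx'])/m['fx'],-(v-m['cy'])/m['fy'],-1.]); return m['xyz'],d/np.linalg.norm(d)
def plane(n,u,v,z):
    o,d=ray(n,u,v); return o+d*(z-o[2])/d[2]
def tri(uv1,uv2):
    o1,d1=ray('top',*uv1); o2,d2=ray('side',*uv2)
    t=np.linalg.lstsq(np.c_[d1,-d2],o2-o1,rcond=None)[0]; a=o1+d1*t[0]; b=o2+d2*t[1]; return (a+b)/2,np.linalg.norm(a-b)
def proj(n,p):
    m=imaging.camera_model(n); c=m['orientation'].T@(np.array(p)-m['xyz']); return np.array([m['cx']-m['fx']*c[0]/c[2],m['cy']+m['fy']*c[1]/c[2]])
E
python3 - <<'E'
from h import *
np.set_printoptions(precision=4,suppress=True)
print('pricker',plane('top',303,246,.022),plane('side',257,240,.036))
print('steamer',plane('top',208,216,.045),plane('side',272,203,.04))
print('egg',plane('side',268,247,.07),'knob',plane('side',309,265,.1),'turq',plane('top',208,277,.02))
print('vase',plane('side',336,255,.0),'red',plane('top',257,242,.02),'mand',plane('top',166,266,.03),'glass',plane('side',368,280,.0))
t=cv2.imread('pics/top0.png');s=cv2.imread('pics/side0.png')
a=cv2.resize(t[180:290,150:350],(800,440),interpolation=cv2.INTER_CUBIC)
cv2.imwrite('pics/c1.png',a)
b=cv2.resize(s[175:325,200:400],(800,600),interpolation=cv2.INTER_CUBIC)
cv2.imwrite('pics/c2.png',b)
E
```

```text
pricker [0.4391 0.0146 0.022 ] [ 0.4408 -0.0015  0.036 ]
steamer [0.5688 0.2741 0.045 ] [0.5703 0.2387 0.04  ]
egg [ 0.4383 -0.1143  0.07  ] knob [ 0.4836 -0.2878  0.1   ] turq [0.3912 0.2922 0.02  ]
vase [ 0.6464 -0.1107  0.    ] red [0.4742 0.1437 0.02  ] mand [0.4385 0.4031 0.03  ] glass [ 0.6651 -0.2615  0.    ]
```

View pics/c1.png

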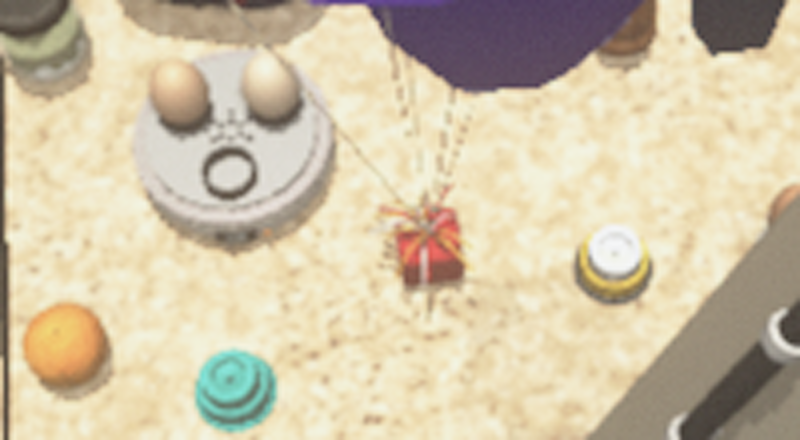

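View pics/c2.png

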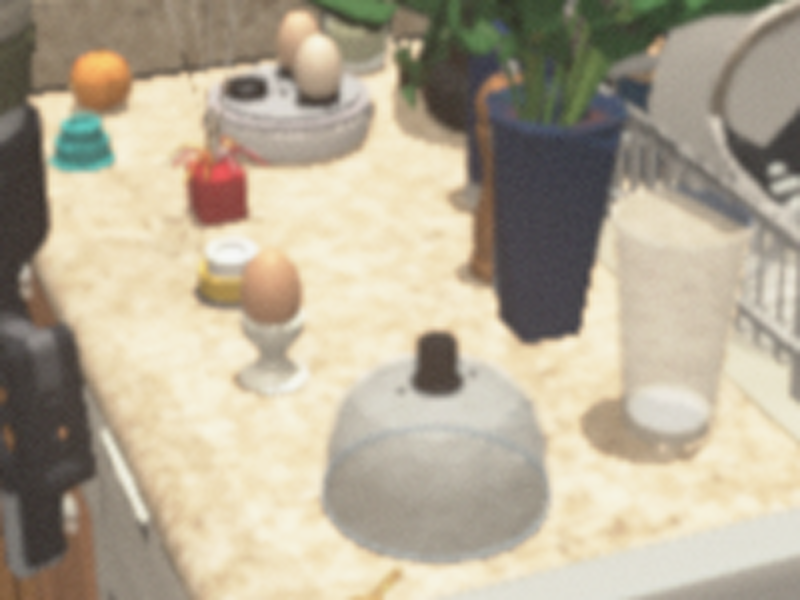

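The top crop shows the pricker plate's top at (614,246) and the free ring at (230,172). The side crop shows the plate's top at (232,247), the egg and cup on the axis at crop column 273, the lid rim centred near (436,487) and the knob top at (437,343).

Run:
```python
from h import *
np.set_printoptions(precision=4,suppress=True)
T=lambda x,y:(150+x/4-.4,180+y/4-.4)
S=lambda x,y:(200+x/4-.4,175+y/4-.4)
print('plate',plane('top',*T(614,247),.036),plane('side',*S(232,246),.036),tri(T(614,247),S(232,246)))
print('ring',plane('top',*T(230,172),.056),plane('side',*S(245,86),.056),tri(T(230,172),S(245,86)))
print('egg foot',plane('side',*S(273,376),0.003),'rim',plane('side',*S(273,318),.05),'top',plane('side',*S(272,250),.098))
print('knobtop',plane('side',*S(437,343),.11),'rim',plane('side',*S(436,487),0))
# steamer circle from ledge edge points, z .04 (guess)
for n,f,pts in(('top',T,[(133,150),(333,135),(150,190),(320,180),(230,50)]),('side',S,[(207,100),(373,95),(225,128),(355,125),(290,140)])):
    P=np.array([plane(n,*f(*p),.04)[:2] for p in pts]); A=np.c_[2*P,np.ones(len(P))]; c=np.linalg.lstsq(A,(P**2).sum(1),rcond=None)[0]; print('st',n,c[:2],np.sqrt(c[2]+c[0]**2+c[1]**2))
# egg tops
for e,g in(((180,62),(298,12)),((270,55),(318,36))): print('eggtop',plane('top',*T(*e),.105),plane('side',*S(*g),.105))
for z in(.2,.4,.5,.6,.7): print(z,proj('side',[.474,.144,z]),proj('top',[.474,.144,z]))
print('lid pred', [ (proj('side',p)-[200,175])*4 for p in([.48,-.29,.11],[.48,-.29,0],[.48,-.218,0],[.48,-.362,0],[.552,-.29,0],[.408,-.29,0])])
```

```text
plate [0.4474 0.0135 0.036 ] [0.45  0.022 0.036] (array([0.4468, 0.014 , 0.0399]), np.float64(0.0019399492172810996))
ring [0.5416 0.2772 0.056 ] [0.5421 0.2769 0.056 ] (array([0.542 , 0.2772, 0.0557]), np.float64(0.0005246793724040562))
egg foot [ 0.4358 -0.1146  0.003 ] rim [ 0.4363 -0.1172  0.05  ] top [ 0.4392 -0.1105  0.098 ]
knobtop [ 0.485  -0.2834  0.11  ] rim [ 0.4899 -0.2731  0.    ]
st top [0.5804 0.2733] 0.07383391348383707
st side [0.5774 0.2575] 0.07556426461564612
eggtop [0.6086 0.2997 0.105 ] [0.6051 0.3121 0.105 ]
eggtop [0.6041 0.2363 0.105 ] [0.6008 0.2469 0.105 ]
0.2 [251.3405 170.9791] [253.744  212.3181]
0.4 [248.4115 105.769 ] [248.7929 165.7897]
0.5 [246.8043  69.9875] [245.4266 134.1554]
0.6 [245.0892  31.804 ] [241.143   93.8996]
0.7 [243.255   -9.0317] [235.5077  40.9417]
lid pred [array([432.1064, 348.2571]), array([430.4423, 503.6763]), array([386.7698, 442.8471]), array([479.3167, 571.751 ]), array([536.3344, 479.1121]), array([320.1959, 529.2507])]
```

```bash
cat >> h.py <<'E'
from scipy.spatial.transform import Rotation as Ro
def go(p,yaw):
    s=bot.sense(); R=s['tcp_rot']; c,n=np.cos(np.radians(yaw)),np.sin(np.radians(yaw))
    G=np.array([[c,n,0],[n,-c,0],[0,0,-1.]])
    print('tr',np.round(R.T@(np.array(p)-s['position'])/.3,4),'turn',np.round(Ro.from_matrix(R.T@G).as_rotvec()/2,4))
E
python3 -c "
from h import *
go([.437,-.115,.2],105)"
```

```text
tr [ 1.2645 -1.097   0.1037] turn [-6.000e-04 -7.000e-04 -7.579e-01]
```

Request:
{"method": "send_rows", "body": {"translation": [[0.95,-0.82,0.05],[0.95,-0.82,0.05],[0.95,-0.82,0.05],[0.95,-0.82,0.05],[0.95,-0.82,0.05],[0.95,-0.82,0.05],[0.95,-0.82,0.05],[0.95,-0.82,0.05],[0.95,-0.82,0.05]], "turn": [[0,0,-0.76],[0,0,-0.76],[0,0,-0.76],[0,0,-0.76],[0,0,-0.76],[0,0,-0.76],[0,0,-0.76],[0,0,-0.76],[0,0,-0.76]], "jaw": [1,1,1,1,1,1,1,1,1], "squeeze": 20}}

```text
t: 1.23
position: [0.3733, -0.2234, 0.216]
tcp_rot: [[-0.263, 0.965, -0.001], [0.965, 0.263, 0.0], [0.0, -0.0, -1.0]]
ft_force: [-0.4, 0.3, -0.5]
width: 0.0856
gripper_force: 0.0
```

```bash
python3 -c "
from h import *
s=bot.sense();print(s['t'],s['position'],s['joint_positions'])
go([.437,-.115,.18],180)"
```

```text
1.225 [ 0.37325568 -0.22339174  0.21602188] [-4.14936330e+01  2.81903550e+00 -1.81106255e+01  6.91039578e+01
 -5.98148304e-03  3.32718532e+01]
tr [0.2927 0.3    0.1201] turn [-0.000e+00 -3.000e-04 -6.525e-01]
```

Request:
{"method": "send_rows", "body": {"translation": [[0.293,0.3,0.12],[0.293,0.3,0.12],[0.293,0.3,0.12],[0.293,0.3,0.12],[0.293,0.3,0.12],[0.293,0.3,0.12],[0.293,0.3,0.12],[0.293,0.3,0.12],[0.293,0.3,0.12]], "turn": [[0,0,-0.6525],[0,0,-0.6525],[0,0,-0.6525],[0,0,-0.6525],[0,0,-0.6525],[0,0,-0.6525],[0,0,-0.6525],[0,0,-0.6525],[0,0,-0.6525]], "jaw": [1,1,1,1,1,1,1,1,1]}}

```text
t: 2.35
position: [0.4369, -0.1156, 0.1802]
tcp_rot: [[-1.0, 0.005, -0.0], [0.005, 1.0, 0.0], [0.0, 0.0, -1.0]]
ft_force: [0.1, -0.5, 0.4]
width: 0.0855
gripper_force: 0.0
```

Run:
```python
from h import *
t=imaging.capture('top');s=imaging.capture('side')
cv2.imwrite('pics/t1.png',t)
a=cv2.resize(t[180:290,150:430],None,fx=2.85,fy=2.85,interpolation=cv2.INTER_CUBIC)[:300,:800]
b=cv2.resize(s[200:300,210:410],(600,300),interpolation=cv2.INTER_CUBIC)
o=np.zeros((600,800,3),np.uint8); o[:a.shape[0],:a.shape[1]]=a; o[300:,:600]=b
cv2.imwrite('pics/c3.png',o)
```

```text
(no output)
```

View pics/c3.png

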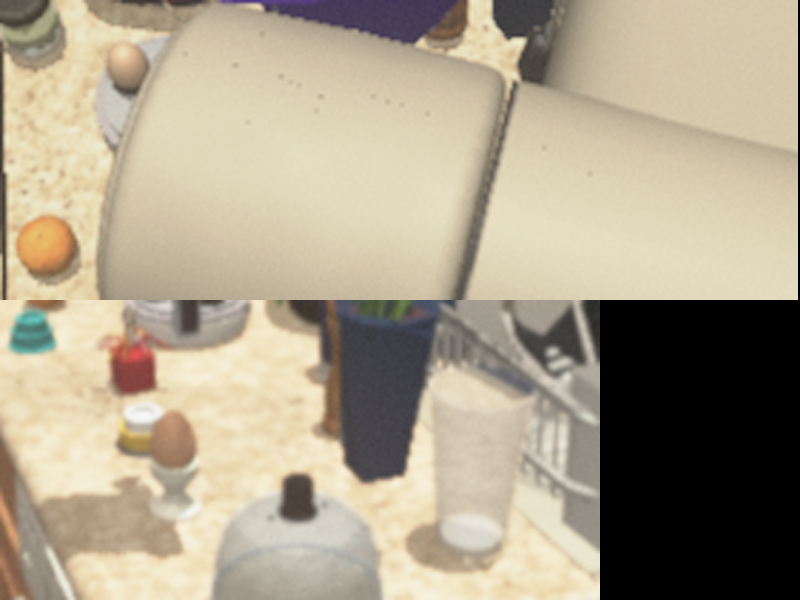

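The egg is still in place: in the side view it's at about (268,246). The near fingertip shows at about (272,210), and the arm blocks the top view.

Run:
```python
from h import *
np.set_printoptions(precision=4,suppress=True)
s=imaging.capture('side'); h=cv2.cvtColor(s,cv2.COLOR_BGR2HSV)
m=cv2.inRange(h,(3,70,60),(16,190,235)); m[:225]=0;m[265:]=0;m[:,:250]=0;m[:,285:]=0
n,l,st,c=cv2.connectedComponentsWithStats(m);i=1+np.argmax(st[1:,4]);print(st[i],c[i])
x,y,w,hh=st[i][:4]; u=x+(w-1)/2
print('centre y by top: ',plane('side',u,y,.097))
# predicted silhouette for hypothesised egg
def sil(p):
    P=[]
    for zz in np.linspace(0,57,40):
        a=(zz-24)/ (24 if zz<24 else 33); r=21.5*np.sqrt(max(0,1-a*a))
        for t in np.linspace(0,6.28,40): P.append(proj('side',[p[0]+r/1e3*np.cos(t),p[1]+r/1e3*np.sin(t),.0423+zz/1e3]))
    P=np.array(P); return P.min(0),P.max(0)
print(sil([.437,-.115]))
for q in([.437,-.165,.193],[.437,-.072,.193]): print(proj('side',q))
g=cv2.cvtColor(s,cv2.COLOR_BGR2GRAY)
print(g[200:222,266:280:2])
```

```text
[260 237  16  19 232] [267.4267 246.4483]
centre y by top:  [ 0.4397 -0.1079  0.097 ]
(array([259.72  , 236.9374]), array([275.6398, 257.1099]))
[272.6318 212.5922]
[261.2551 199.3939]
[[189 133  80  66  63  92  71]
 [206 140  82  66  64 105 104]
 [205 137  84  63  67 121 165]
 [191 132  84  65  66 127 178]
 [170 127  89  65  65 117 167]
 [172 130  92  67  66 117 170]
 [171 129  89  67  68 116 165]
 [153 128  92  66  68 113 155]
 [163 133  92  67  67 116 168]
 [169 139  94  74  76 123 173]
 [167 141 104  90 103 139 168]
 [166 148 121 118 133 149 161]
 [162 156 142 145 151 157 161]
 [158 159 154 154 156 154 155]
 [147 157 152 153 152 150 150]
 [136 147 150 154 152 149 158]
 [157 163 171 172 173 171 195]
 [209 209 209 206 213 212 223]
 [229 226 228 226 226 229 231]
 [228 229 233 232 233 232 232]
 [225 228 232 235 237 234 232]
 [228 230 232 237 237 235 232]]
```

Request:
{"method": "send_rows", "body": {"translation": [[0,0.002,0.15],[0,0.002,0.28],[0,0.002,0.36],[0,0.002,0.41],[0,0.002,0.43],[0,0.002,0.433],[0,0.002,0.433],[0,0.002,0.433],[0,0.002,0.433],[0,0.002,0.433],[0,0.002,0.433]], "turn": [[0,0,0],[0,0,0],[0,0,0],[0,0,0],[0,0,0],[0,0,0],[0,0,0],[0,0,0],[0,0,0],[0,0,0],[0,0,0]], "jaw": [1,1,1,1,0.6,0.3,0.2,0.15,0.12,0.12,0.12]}}

```text
t: 3.88
position: [0.4371, -0.1149, 0.0505]
tcp_rot: [[-1.0, -0.0, 0.0], [-0.0, 1.0, -0.0], [-0.0, -0.0, -1.0]]
ft_force: [-0.2, 0.5, 0.5]
width: 0.0479
gripper_force: 0.0
```

Run:
```python
from h import *
s=bot.sense();print(s['t'],s['position'],s['width'],s['ft_force'])
s=imaging.capture('side')
cv2.imwrite('pics/c4.png',cv2.resize(s[205:285,225:325],(800,600),interpolation=cv2.INTER_CUBIC))
```

```text
3.875 [ 0.43708453 -0.11485143  0.0504745 ] 0.04785357003403088 [-0.17319989  0.50835598  0.47038148]
```

View pics/c4.png

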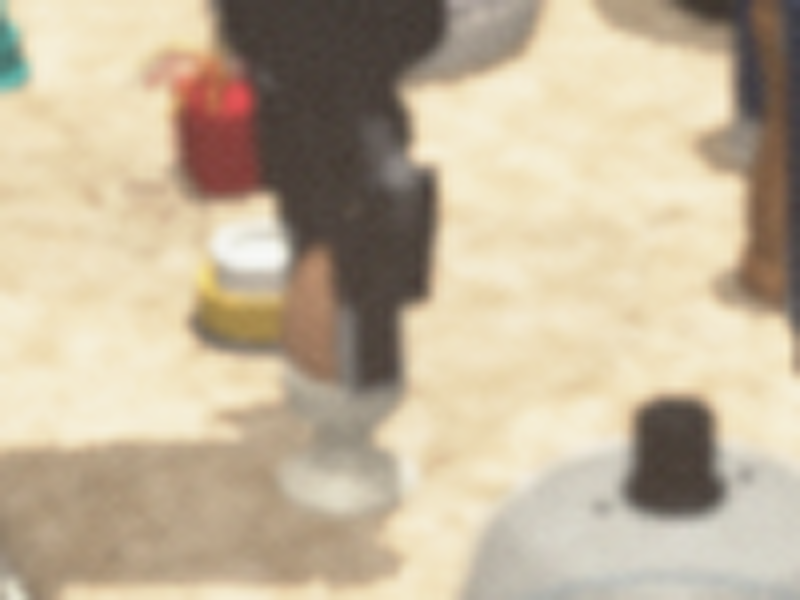

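The near finger (crop 340–400, bottom at row 390) ends level with the cup rim, beside the egg. I'll raise it 1.5 mm and close gradually.

Request:
{"method": "send_rows", "body": {"translation": [[0,0,-0.005],[0,0,-0.005],[0,0,-0.005],[0,0,-0.005],[0,0,-0.005],[0,0,-0.005]], "turn": [[0,0,0],[0,0,0],[0,0,0],[0,0,0],[0,0,0],[0,0,0]], "jaw": [0.08,0.05,0.03,0.01,-0.01,-0.01], "squeeze": 20}}

```text
t: 4.68
position: [0.4371, -0.1148, 0.0519]
tcp_rot: [[-1.0, -0.0, 0.0], [-0.0, 1.0, -0.0], [-0.0, -0.0, -1.0]]
ft_force: [0.4, 0.9, 2.2]
width: 0.0426
gripper_force: 10.4
```

Request:
{"method": "send_rows", "body": {"translation": [[0,0,-0.02],[0,0,-0.08],[0,0,-0.18],[0,0,-0.2],[0,0,-0.2]], "turn": [[0,0,0],[0,0,0],[0,0,0],[0,0,0],[0,0,0]], "jaw": [-0.02,-0.02,-0.02,-0.02,-0.02]}}

```text
t: 5.3
position: [0.4373, -0.115, 0.112]
tcp_rot: [[-1.0, -0.0, 0.001], [-0.0, 1.0, -0.001], [-0.001, -0.001, -1.0]]
ft_force: [-0.3, 0.1, -0.9]
width: 0.0424
gripper_force: 18.1
```

Run:
```python
from h import *
s=bot.sense();print(s['t'],s['position'],s['width'],s['ft_force'],s['gripper_force'])
go([.448,.016,.112],180)
s=imaging.capture('side')
cv2.imwrite('pics/c5.png',cv2.resize(s[190:270,225:325],(800,600),interpolation=cv2.INTER_CUBIC))
```

```text
5.3 [ 0.4372588  -0.11503797  0.11197732] 0.042427550803415634 [-0.31330667  0.057295   -0.86279959] 18.07907961308956
tr [-3.590e-02  4.368e-01 -3.000e-04] turn [-0.0003  0.0004  0.0001]
```

View pics/c5.png

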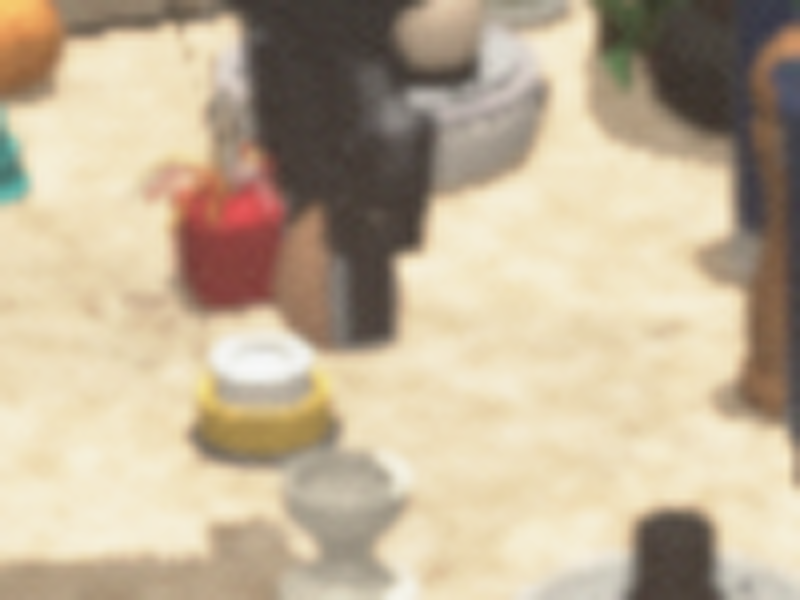

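The egg is held upright and the cup stayed put. The pricker plate is centred at about (257.5,237.3). The grip reads 18 N, so I'll ease it off.

Request:
{"method": "send_rows", "body": {"translation": [[0,0,0],[0,0,0]], "turn": [[0,0,0],[0,0,0]], "jaw": [-0.01,-0.01]}}

```text
t: 5.6
position: [0.4365, -0.1146, 0.1111]
tcp_rot: [[-1.0, -0.0, -0.001], [-0.0, 1.0, 0.001], [0.001, 0.001, -1.0]]
ft_force: [0.0, 0.4, 0.2]
width: 0.0421
gripper_force: 14.3
```

Run:
```python
from h import *
np.set_printoptions(precision=4,suppress=True)
s=imaging.capture('side'); h=cv2.cvtColor(s,cv2.COLOR_BGR2HSV)[225:260,242:275]
m=cv2.inRange(h,(20,110,80),(35,255,255)); x,y,w,hh=cv2.boundingRect(m); print('yellow',x+242,y+225,w,hh)
w_=cv2.inRange(h,(0,0,190),(180,35,255)); w_[25:]=0;n,l,st,c=cv2.connectedComponentsWithStats(w_);i=1+np.argmax(st[1:,4]);print(st[i]+[242,225,0,0,0])
c0=[.448,.0145]
for z,r in((.036,.0185),(.022,.0185),(0.022,.0295),(0.005,.0295)):
    P=np.array([proj('side',[c0[0]+r*np.cos(t),c0[1]+r*np.sin(t),z]) for t in np.linspace(0,6.28,60)]); print(z,P.min(0),P.max(0))
s=bot.sense();print(s['gripper_force'],s['width'])
```

```text
yellow 250 241 16 9
[251 234  13   8  81]
0.036 [251.5067 234.4762] [263.9122 240.1594]
0.022 [251.7057 238.5944] [264.0578 244.3576]
0.022 [248.0263 236.9355] [267.7269 246.1278]
0.005 [248.2849 241.8618] [267.883  251.2059]
14.283068105578423 0.042369684567698795
```

Request:
{"method": "send_rows", "body": {"translation": [[-0.01,0.08,0],[-0.02,0.2,0],[-0.03,0.33,0],[-0.038,0.41,0],[-0.038,0.43,0],[-0.038,0.43,0],[-0.038,0.43,0.1],[-0.038,0.43,0.15],[-0.038,0.43,0.18],[-0.038,0.43,0.18]], "turn": [[0,0,0],[0,0,0],[0,0,0],[0,0,0],[0,0,0],[0,0,0],[0,0,0],[0,0,0],[0,0,0],[0,0,0]], "jaw": [0,0,0,0,0,0,0,0,0,0]}}

```text
t: 6.9
position: [0.448, 0.0136, 0.0575]
tcp_rot: [[-1.0, 0.001, -0.001], [0.001, 1.0, -0.0], [0.001, -0.0, -1.0]]
ft_force: [-0.1, -0.3, -0.9]
width: 0.0427
gripper_force: 4.5
```

Run:
```python
from h import *
s=bot.sense();print(s['t'],s['position'],s['width'],s['ft_force'],s['gripper_force'])
go([.448,.0145,.0425],180)
```

```text
6.9 [0.44803937 0.01357857 0.05746622] 0.04268090257488396 [-0.10893874 -0.28926423 -0.85540753] 4.472269909456372
tr [0.0001 0.0031 0.0499] turn [-0.     -0.0006 -0.0005]
```

Request:
{"method": "send_rows", "body": {"translation": [[0,0.003,0],[0,0.003,0.025],[0,0.003,0.04],[0,0.003,0.048],[0,0.003,0.053],[0,0.003,0.058],[0,0.003,0.063],[0,0.003,0.063],[0,0.003,0.063]], "turn": [[0,0,0],[0,0,0],[0,0,0],[0,0,0],[0,0,0],[0,0,0],[0,0,0],[0,0,0],[0,0,0]], "jaw": [-0.008,-0.008,-0.008,-0.008,-0.008,-0.008,-0.008,-0.008,-0.008]}}

```text
t: 8.02
position: [0.4484, 0.0151, 0.0391]
tcp_rot: [[-1.0, -0.0, 0.0], [-0.0, 1.0, 0.0], [-0.0, 0.0, -1.0]]
ft_force: [-1.4, 0.5, 3.1]
width: 0.0423
gripper_force: 9.1
```

Request:
{"method": "send_rows", "body": {"translation": [[0,0,0.003],[0,0,0.006],[0,0,0.009],[0,0,0.012],[0,0,0.012],[0,0,0.012]], "turn": [[0,0,0],[0,0,0],[0,0,0],[0,0,0],[0,0,0],[0,0,0]], "jaw": [-0.008,-0.008,-0.008,-0.008,-0.008,-0.008]}}

```text
t: 8.78
position: [0.4484, 0.015, 0.0354]
tcp_rot: [[-1.0, -0.0, -0.0], [-0.0, 1.0, -0.0], [0.0, -0.0, -1.0]]
ft_force: [-0.6, 1.5, 3.6]
width: 0.0425
gripper_force: 9.2
```

Run:
```python
from h import *
s=bot.sense();print(s['t'],s['position'],s['width'],s['ft_force'],s['gripper_force'])
s=imaging.capture('side')
cv2.imwrite('pics/c6.png',cv2.resize(s[205:265,225:305],(800,600),interpolation=cv2.INTER_CUBIC))
```

```text
8.775 [0.44840415 0.01503971 0.03539376] 0.0424663577385035 [-0.55322427  1.54173463  3.61566895] 9.160864725708961
```

View pics/c6.png

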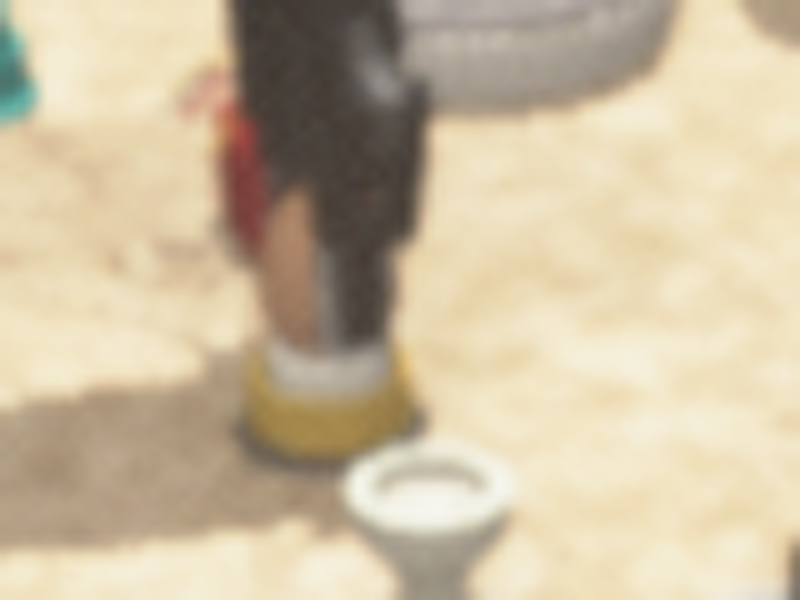

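The plate is well down, with about 4.5 px of white left above the yellow. I'll add a little more as margin.

Request:
{"method": "send_rows", "body": {"translation": [[0,0,0.003],[0,0,0.003],[0,0,0.003]], "turn": [[0,0,0],[0,0,0],[0,0,0]], "jaw": [-0.008,-0.008,-0.008]}}

```text
t: 9.2
position: [0.4484, 0.015, 0.0345]
tcp_rot: [[-1.0, -0.0, 0.0], [-0.0, 1.0, -0.0], [-0.0, -0.0, -1.0]]
ft_force: [-1.2, -0.7, 3.9]
width: 0.0425
gripper_force: 9.2
```

Run:
```python
from h import *
S=[]
for i in range(4): s=imaging.capture('side'); S.append(bot.sense()['ft_force'])
print(np.mean(S,0)); st=bot.sense(); print(st['position'],st['gripper_force'])
c0=st['position']
h=cv2.cvtColor(s,cv2.COLOR_BGR2HSV)
print(h[238:252,255,:].tolist())
for d in(0,.005,.007): print(proj('side',[.448,.015-.0185,.036-d]),proj('side',[.448,.015-.0185,.022]))
```

```text
[-1.36715511  0.16801036  3.99826827]
[0.44840621 0.01505011 0.03448875] 9.207030683755875
[[12, 95, 143], [14, 86, 143], [14, 63, 157], [15, 42, 181], [17, 35, 191], [18, 40, 189], [19, 70, 183], [20, 109, 173], [20, 132, 168], [21, 140, 162], [21, 141, 163], [20, 135, 157], [20, 105, 133], [18, 60, 114]]
[259.52833447 239.88073103] [259.69468008 244.07568929]
[259.58790964 241.38311709] [259.69468008 244.07568929]
[259.61168794 241.98276616] [259.69468008 244.07568929]
```

The press is confirmed: 4.6 N and about 7 mm of travel. I'll lift, then pass on the robot's side of the balloon strings.

Request:
{"method": "send_rows", "body": {"translation": [[0,0,-0.03],[0,0,-0.1],[0,0,-0.22],[0.03,0.02,-0.34],[0.1,0.08,-0.41],[0.17,0.17,-0.42],[0.22,0.27,-0.42],[0.25,0.38,-0.42],[0.261,0.5,-0.42],[0.25,0.6,-0.42],[0.2,0.68,-0.42],[0.12,0.74,-0.42],[0.02,0.79,-0.42],[-0.1,0.83,-0.42],[-0.2,0.86,-0.42],[-0.28,0.872,-0.42],[-0.311,0.873,-0.42],[-0.311,0.873,-0.42],[-0.311,0.873,-0.42]], "turn": [[0,0,0],[0,0,0],[0,0,0],[0,0,0],[0,0,0],[0,0,0],[0,0,0],[0,0,0],[0,0,0],[0,0,0],[0,0,0],[0,0,0],[0,0,0],[0,0,0],[0,0,0],[0,0,0],[0,0,0],[0,0,0],[0,0,0]], "jaw": [-0.008,-0.008,-0.008,-0.008,-0.008,-0.008,-0.008,-0.008,-0.008,-0.008,-0.008,-0.008,-0.008,-0.008,-0.008,-0.008,-0.008,-0.008,-0.008]}}

```text
t: 11.78
position: [0.5407, 0.2768, 0.1605]
tcp_rot: [[-1.0, -0.0, -0.001], [-0.0, 1.0, -0.0], [0.001, -0.0, -1.0]]
ft_force: [0.1, 0.0, -0.1]
width: 0.0423
gripper_force: 8.9
```

Run:
```python
from h import *
s=bot.sense();print(s['t'],s['position'],s['width'],s['ft_force'],s['gripper_force'])
go([.5418,.277,.072],180)
t=imaging.capture('top');s=imaging.capture('side')
o=np.zeros((600,800,3),np.uint8)
o[:300,:600]=cv2.resize(t[170:270,150:350],(600,300),interpolation=cv2.INTER_CUBIC)
o[300:,:600]=cv2.resize(s[150:250,200:400],(600,300),interpolation=cv2.INTER_CUBIC)
cv2.imwrite('pics/c7.png',o)
```

```text
11.775 [0.54068144 0.27676414 0.16049177] 0.0423255460507387 [ 0.05475723  0.01417781 -0.11446113] 8.91148466616869
tr [-0.004   0.0009  0.295 ] turn [-0.0002 -0.0004  0.0001]
```

View pics/c7.png

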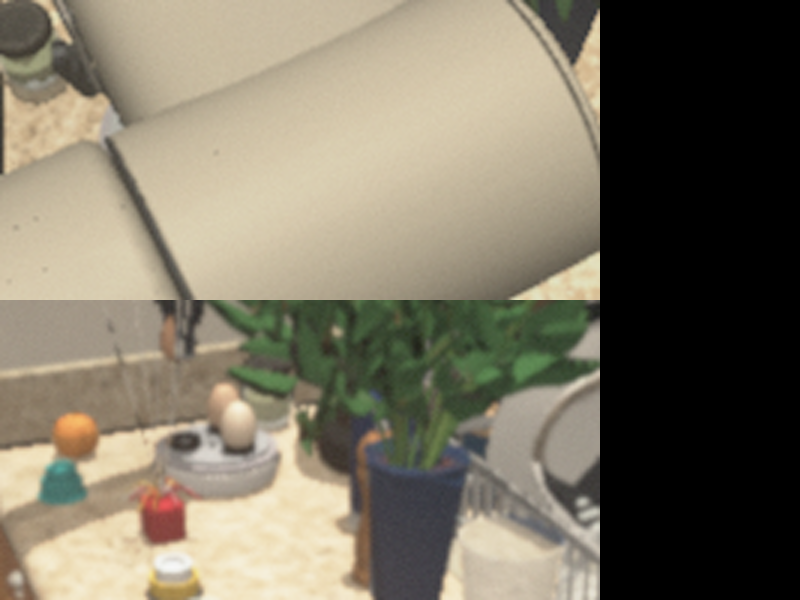

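The egg is held above the free ring (side composite: ring at (185,441), egg at (170,335)), and the plate has sprung back up.

Request:
{"method": "send_rows", "body": {"translation": [[-0.003,0.001,0.05],[-0.003,0.001,0.13],[-0.003,0.001,0.21],[-0.003,0.001,0.27],[-0.003,0.001,0.305],[-0.003,0.001,0.32],[-0.003,0.001,0.328],[-0.003,0.001,0.331],[-0.003,0.001,0.334],[-0.003,0.001,0.337],[-0.003,0.001,0.337]], "turn": [[0,0,0],[0,0,0],[0,0,0],[0,0,0],[0,0,0],[0,0,0],[0,0,0],[0,0,0],[0,0,0],[0,0,0],[0,0,0]], "jaw": [-0.008,-0.008,-0.008,-0.008,-0.008,-0.008,-0.008,-0.008,-0.008,-0.008,-0.008]}}

```text
t: 13.25
position: [0.5432, 0.2776, 0.06]
tcp_rot: [[-1.0, -0.0, 0.002], [-0.0, 1.0, 0.001], [-0.002, 0.001, -1.0]]
ft_force: [0.8, 0.5, 1.8]
width: 0.0423
gripper_force: 9.1
```

Run:
```python
from h import *
s=bot.sense();print(s['t'],s['position'],s['width'],s['ft_force'],s['gripper_force'])
s=imaging.capture('side'); 
cv2.imwrite('pics/c8.png',cv2.resize(s[160:220,235:315],(800,600),interpolation=cv2.INTER_CUBIC))
print(bot.sense()['ft_force'])
```

```text
13.25 [0.54323509 0.27764804 0.05999496] 0.04225381457834411 [0.78002723 0.46332447 1.84825919] 9.090550392866135
[0.71403397 1.11282364 2.75699421]
```

View pics/c8.png

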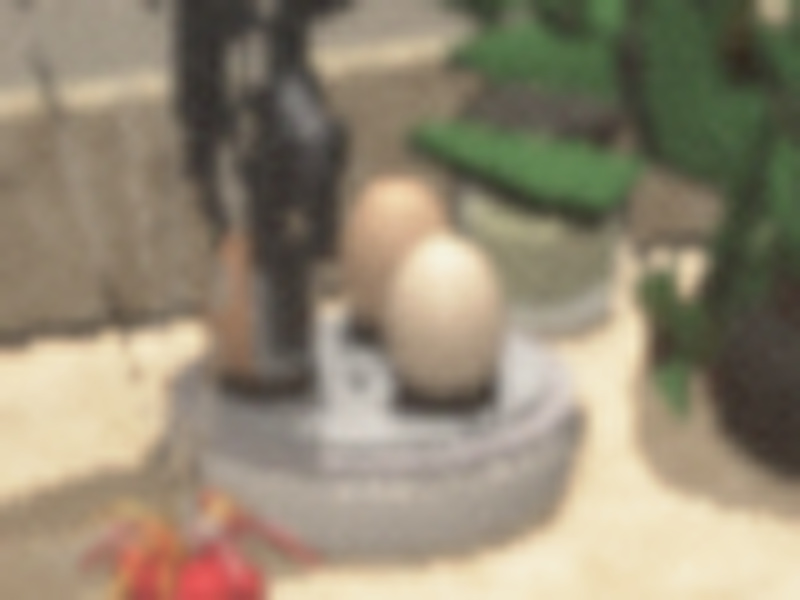

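The egg is on the ring and in contact at about 2–3 N. The ring is nudging it toward +x, so I'll follow by 1.5 mm, ease down 1 mm and open slowly.

Request:
{"method": "send_rows", "body": {"translation": [[-0.005,0,0.0],[-0.005,0,0.002],[-0.005,0,0.004],[-0.005,0,0.004]], "turn": [[0,0,0],[0,0,0],[0,0,0],[0,0,0]], "jaw": [-0.004,-0.002,-0.002,-0.002]}}

```text
t: 13.8
position: [0.5447, 0.2777, 0.0588]
tcp_rot: [[-1.0, -0.0, 0.001], [-0.0, 1.0, 0.001], [-0.001, 0.001, -1.0]]
ft_force: [0.9, 2.5, 5.2]
width: 0.0426
gripper_force: 6.5
```

Request:
{"method": "send_rows", "body": {"translation": [[0,0,0],[0,0,0],[0,0,0],[0,0,0],[0,0,0],[0,0,0],[0,0,0]], "turn": [[0,0,0],[0,0,0],[0,0,0],[0,0,0],[0,0,0],[0,0,0],[0,0,0]], "jaw": [0.01,0.02,0.04,0.07,0.12,0.18,0.2]}}

```text
t: 14.68
position: [0.5439, 0.2769, 0.0579]
tcp_rot: [[-1.0, 0.0, -0.001], [0.0, 1.0, -0.001], [0.001, -0.001, -1.0]]
ft_force: [-0.2, -0.5, 0.3]
width: 0.051
gripper_force: 0.0
```

Run:
```python
from h import *
s=bot.sense();print(s['t'],s['position'],s['width'],s['ft_force'],s['gripper_force'])
s=imaging.capture('side'); 
cv2.imwrite('pics/c9.png',cv2.resize(s[160:220,235:315],(800,600),interpolation=cv2.INTER_CUBIC))
h=cv2.cvtColor(s,cv2.COLOR_BGR2HSV)
m=cv2.inRange(h,(3,70,60),(16,190,235)); m[:180]=0;m[202:]=0;m[:,:252]=0;m[:,266:]=0
print(cv2.boundingRect(m))
P=[]
c=[.544,.277]
for zz in np.linspace(0,57,40):
    a=(zz-24)/(24 if zz<24 else 33); r=.0215*np.sqrt(max(0,1-a*a))
    P+= [proj('side',[c[0]+r*np.cos(t),c[1]+r*np.sin(t),.0483+zz/1e3]) for t in np.linspace(0,6.28,30)]
print(np.min(P,0),np.max(P,0))
```

```text
14.675 [0.54385144 0.27692526 0.05793376] 0.05102643673373839 [-0.16108888 -0.49915949  0.27588026] 0.0
(254, 183, 7, 16)
[255.06926205 182.67134019] [267.26938997 198.43991357]
```

Request:
{"method": "send_rows", "body": {"translation": [[0,0,0],[0,0,-0.02],[0,0,-0.06],[0,0,-0.14],[0,0,-0.26],[0,0,-0.38],[0,0,-0.46],[0,0,-0.47]], "turn": [[0,0,0],[0,0,0],[0,0,0],[0,0,0],[0,0,0],[0,0,0],[0,0,0],[0,0,0]], "jaw": [0.25,0.25,0.25,0.25,0.25,0.25,0.25,0.25]}}

```text
t: 15.72
position: [0.5454, 0.2778, 0.2022]
tcp_rot: [[-1.0, -0.0, 0.005], [-0.0, 1.0, 0.002], [-0.005, 0.002, -1.0]]
ft_force: [0.9, 0.8, -0.5]
width: 0.0531
gripper_force: 0.0
```

Run:
```python
from h import *
np.set_printoptions(precision=4,suppress=True)
s=bot.sense();print(s['t'],s['position'],s['ft_force'])
s=imaging.capture('side'); cv2.imwrite('pics/s9.png',s)
h=cv2.cvtColor(s,cv2.COLOR_BGR2HSV)
m=cv2.inRange(h,(3,60,60),(16,190,240)); m[:178]=0;m[204:]=0;m[:,:250]=0;m[:,280:]=0
n,l,st,c=cv2.connectedComponentsWithStats(m);print(st[1:][st[1:,4]>15],c[1:][st[1:,4]>15])
for i in range(1,n):
    if st[i,4]>60:
        p=np.argwhere(l==i)[:,::-1].astype(np.float32); print(cv2.fitEllipse(p))
def sil(c,z0):
  P=[]
  for zz in np.linspace(0,57,40):
    a=(zz-24)/(24 if zz<24 else 33); r=.0215*np.sqrt(max(0,1-a*a))
    P+= [proj('side',[c[0]+r*np.cos(t),c[1]+r*np.sin(t),z0+zz/1e3]) for t in np.linspace(0,6.28,30)]
  return np.min(P,0),np.max(P,0)
print(sil([.542,.277],.0483))
# lid knob & rim: dark blob
g=s.max(2); k=((g<75)*255).astype(np.uint8); k[:250]=0;k[280:]=0;k[:,:295]=0;k[:,:295]=0;k[:,325:]=0
n,l,st,c=cv2.connectedComponentsWithStats(k);i=1+np.argmax(st[1:,4]);print('knob',st[i],c[i])
def cyl(c):
  P=[proj('side',[c[0]+r*np.cos(t),c[1]+r*np.sin(t),z]) for r,z in((.013,.11),(.013,.092),(.01,.085)) for t in np.linspace(0,6.28,60)]
  return np.min(P,0),np.max(P,0)
print(cyl([.486,-.28]),cyl([.486,-.286]))
P=np.array([proj('side',[.486+.072*np.cos(t),-.28+.072*np.sin(t),0]) for t in np.linspace(0,6.28,60)]);print('rim',P.min(0),P.max(0))
```

```text
15.725 [0.5454 0.2778 0.2022] [ 0.9215  0.808  -0.5023]
[[252 178  28  22 355]] [[266.9521 188.4085]]
((267.9326477050781, 189.34719848632812), (19.965091705322266, 22.854907989501953), 70.85946655273438)
(array([254.5248, 182.7469]), array([266.731 , 198.5212]))
knob [311 263   1   1   1] [311. 263.]
(array([303.1846, 256.8784]), array([314.1722, 270.8507])) (array([304.1532, 258.0403]), array([315.2022, 272.0921]))
rim [279.2268 282.2242] [337.4831 316.1678]
```

Request:
{"method": "send_rows", "body": {"translation": [[0.1,-0.02,0],[0.25,-0.05,0],[0.4,-0.1,0],[0.5,-0.2,0],[0.57,-0.33,0],[0.585,-0.46,0],[0.585,-0.6,0],[0.585,-0.75,0],[0.58,-0.88,0],[0.57,-0.97,0],[0.57,-0.98,0]], "turn": [[0,0,0],[0,0,0],[0,0,0],[0,0,0],[0,0,0],[0,0,0],[0,0,0],[0,0,0],[0,0,0],[0,0,0],[0,0,0]], "jaw": [0.25,0.25,0.25,0.25,0.25,0.25,0.25,0.25,0.25,0.25,0.25]}}

```text
t: 17.15
position: [0.3726, -0.0178, 0.1982]
tcp_rot: [[-1.0, 0.003, -0.002], [0.003, 1.0, 0.0], [0.002, 0.0, -1.0]]
ft_force: [-0.6, -0.0, -0.4]
width: 0.0531
gripper_force: 0.0
```

Run:
```python
from h import *
np.set_printoptions(precision=4,suppress=True)
S=lambda x,y:(200+x/4-.4,175+y/4-.4)
s=imaging.capture('side'); t=imaging.capture('top'); cv2.imwrite('pics/t10.png',t)
print('mill',plane('side',*S(483,275),0),'canister',plane('side',*S(468,205),0))
g=s.max(2)
print(g[252:276:2,299:321].tolist()[0:3]); 
k=((g<100)*255).astype(np.uint8); k[:250]=0;k[276:]=0;k[:,:299]=0;k[:,320:]=0
n,l,st,c=cv2.connectedComponentsWithStats(k);i=1+np.argmax(st[1:,4]);print('knob',st[i],c[i])
print('row',g[264,296:322],'col',g[250:278,309])
print('egg side row190',s[188,248:285].tolist())
print('egg side col260',s[176:206,260].tolist())
st=bot.sense();print(st['position'],st['ft_force'])
go([.487,-.281,.2],180)
```

```text
mill [ 0.6342 -0.0282 -0.    ] canister [0.674  0.0886 0.    ]
[[240, 240, 241, 241, 240, 238, 238, 239, 238, 237, 239, 240, 242, 242, 241, 240, 241, 243, 243, 242, 241, 241], [238, 238, 238, 239, 242, 241, 240, 239, 239, 240, 241, 242, 242, 241, 238, 239, 240, 241, 240, 239, 240, 241], [237, 237, 238, 240, 241, 242, 241, 237, 234, 234, 237, 237, 234, 232, 232, 236, 238, 238, 236, 235, 234, 237]]
knob [304 259  11  14 121] [308.8182 265.9835]
row [242 241 240 236 231 227 220 187 129  88  81  77  76  76  79  78  76  95
 150 206 225 230 229 231 236 238] col [239 240 239 240 241 241 237 201 125  87  86  82  82  77  76  77  78  79
  79  76  77  81  91 119 173 208 217 215]
egg side row190 [[94, 117, 134], [98, 118, 136], [106, 128, 143], [108, 126, 143], [109, 129, 144], [113, 132, 146], [109, 130, 146], [109, 130, 146], [116, 136, 150], [122, 143, 165], [123, 156, 192], [126, 160, 209], [130, 165, 215], [130, 167, 216], [128, 164, 213], [122, 159, 206], [119, 154, 199], [114, 145, 191], [104, 132, 168], [98, 118, 142], [92, 110, 127], [100, 120, 141], [104, 125, 151], [107, 131, 159], [109, 131, 161], [123, 147, 174], [142, 170, 195], [164, 194, 219], [177, 209, 229], [184, 216, 233], [194, 222, 237], [195, 223, 239], [190, 221, 236], [186, 217, 234], [180, 212, 230], [165, 196, 219], [145, 172, 192]]
egg side col260 [[101, 120, 136], [106, 127, 142], [107, 128, 143], [102, 121, 139], [100, 121, 137], [110, 132, 158], [132, 168, 213], [149, 193, 234], [152, 196, 238], [151, 195, 236], [141, 182, 228], [134, 173, 220], [130, 165, 215], [123, 158, 206], [116, 150, 195], [109, 141, 183], [105, 134, 173], [98, 124, 162], [91, 118, 150], [87, 112, 144], [81, 101, 131], [68, 86, 107], [61, 70, 84], [68, 74, 82], [113, 118, 125], [167, 172, 178], [174, 181, 186], [161, 167, 175], [168, 176, 187], [168, 174, 185]]
[ 0.3724 -0.0166  0.1984] [-0.1874  0.0385  0.3635]
tr [-0.3827 -0.8811 -0.0066] turn [ 0.0003 -0.0008 -0.0004]
```

Request:
{"method": "send_rows", "body": {"translation": [[0.0,-0.1,0],[0.0,-0.25,0],[-0.05,-0.42,0],[-0.15,-0.58,0],[-0.25,-0.72,0],[-0.34,-0.83,0],[-0.379,-0.885,0],[-0.379,-0.885,0],[-0.379,-0.885,0.1],[-0.379,-0.885,0.18],[-0.379,-0.885,0.2],[-0.379,-0.885,0.2]], "turn": [[0,0,0],[0,0,0],[0,0,0],[0,0,0],[0,0,0],[0,0,0],[0,0,0],[0,0,0],[0,0,0],[0,0,0],[0,0,0],[0,0,0]], "jaw": [0.25,0.25,0.25,0.25,0.25,0.25,0.25,0.25,0.25,0.25,0.25,0.25]}}

```text
t: 18.75
position: [0.4867, -0.2811, 0.1394]
tcp_rot: [[-1.0, -0.001, -0.0], [-0.001, 1.0, 0.0], [0.0, 0.0, -1.0]]
ft_force: [0.9, -0.5, 0.5]
width: 0.0534
gripper_force: 0.0
```

Run:
```python
from h import *
np.set_printoptions(precision=4,suppress=True)
st=bot.sense();print(st['t'],st['position'],st['ft_force']); go([.486,-.282,.085],180)
t=imaging.capture('top'); cv2.imwrite('pics/t11.png',t)
# egg tops in top view: predicted for eggs in place
for e in([.542,.277],[.5985,.3055],[.599,.242]):
  P=[]
  for zz in np.linspace(0,57,40):
    a=(zz-24)/(24 if zz<24 else 33); r=.0215*np.sqrt(max(0,1-a*a))
    P+=[proj('top',[e[0]+r*np.cos(q),e[1]+r*np.sin(q),.0483+zz/1e3]) for q in np.linspace(0,6.28,30)]
  print(np.min(P,0),np.max(P,0))
h=cv2.cvtColor(t,cv2.COLOR_BGR2HSV); m=cv2.inRange(h,(4,40,90),(22,200,255)); m[:185]=0;m[238:]=0;m[:,:182]=0;m[:,238:]=0
for r in m[188:236:2,183:236]: print(''.join('#' if v else '.' for v in r))
```

```text
18.75 [ 0.4867 -0.2811  0.1394] [ 0.8649 -0.4507  0.4811]
tr [ 0.0022 -0.0032  0.1814] turn [ 0.0002 -0.0002  0.0007]
[198.3708 211.1358] [213.9625 227.583 ]
[187.0356 195.5087] [202.4304 211.7977]Traceback (most recent call last):
  File "<stdin>", line 10, in <module>
  File "h.py", line 11, in proj
    m=imaging.camera_model(n); c=m['orientation'].T@(np.array(p)-m['xyz']); return np.array([m['cx']-m['fx']*c[0]/c[2],m['cy']+m['fy']*c[1]/c[2]])
ValueError: time passes only in moves, steps and waits
```

Request:
{"method": "send_rows", "body": {"translation": [[0.001,-0.002,0.06],[0.001,-0.002,0.12],[0.001,-0.002,0.16],[0.001,-0.002,0.18],[0.001,-0.002,0.18],[0.001,-0.002,0.18],[0.001,-0.002,0.18],[0.001,-0.002,0.18],[0.001,-0.002,0.18]], "turn": [[0,0,0],[0,0,0],[0,0,0],[0,0,0],[0,0,0],[0,0,0],[0,0,0],[0,0,0],[0,0,0]], "jaw": [0.25,0.25,0.25,0.25,0.1,-0.1,-0.25,-0.35,-0.5], "squeeze": 30}}

```text
t: 19.92
position: [0.4868, -0.2828, 0.0857]
tcp_rot: [[-1.0, -0.0, 0.001], [-0.0, 1.0, -0.0], [-0.001, -0.0, -1.0]]
ft_force: [-0.7, 2.0, 3.8]
width: 0.0248
gripper_force: 29.4
```

Run:
```python
from h import *
st=bot.sense();print(st['t'],st['position'],st['ft_force'],st['width'],st['gripper_force'])
t=cv2.imread('pics/t11.png')
h=cv2.cvtColor(t,cv2.COLOR_BGR2HSV); m=cv2.inRange(h,(3,55,80),(20,200,255))
for r in m[190:234:1,183:236]: print(''.join('#' if v else '.' for v in r))
```

```text
19.925 [ 0.48679289 -0.28282699  0.08566243] [-0.7211988   1.9903298   3.81475964] 0.02475172391914962 29.410821294877678
..................######################.............
...................###..#######.##.####..............
.................................###.................
..................................###................
....................................##..........#....
......########......................####.............
...######..####..............#.......###.............
.#######...#####.............#.......###.............
.#######....#####...........##.......###.............
..#######..#######..........##......####.............
....##############..........####...######............
...################.........#############............
....###############.........##############...........
...################.........#############............
#..#.##############..........############............
.....##############..........#############.......#...
......#############..........#############.......#...
.#....#############...........##########.............
......
[... 697 characters left out ...]
...............###############...................##.
................###############...................##.
.................##############..................##..
..................#############..................##..
..................############..................###..
...................###########..................##...
..#................##########..................###...
...#..................#####....................##....
...#..........................................###....
....#........................................####....
.....#......................................###......
.....##....................................####......
......##.................................#####.......
```

The egg stands seated: its top-view outline is columns 199–213 and rows 211–228, as predicted for the ring. The knob is gripped, so I'll lift the lid and carry it round the strings.

Request:
{"method": "send_rows", "body": {"translation": [[0,0,-0.03],[0,0,-0.1],[0,0,-0.2],[0,0,-0.32],[0.02,0.03,-0.43],[0.06,0.1,-0.49],[0.12,0.2,-0.5],[0.18,0.31,-0.5],[0.24,0.43,-0.5],[0.29,0.55,-0.5],[0.33,0.67,-0.5],[0.355,0.78,-0.5],[0.37,0.86,-0.5],[0.37,0.88,-0.5],[0.37,0.88,-0.5]], "turn": [[0,0,0],[0,0,0],[0,0,0],[0,0,0],[0,0,0],[0,0,0],[0,0,0],[0,0,0],[0,0,0],[0,0,0],[0,0,0],[0,0,0],[0,0,0],[0,0,0],[0,0,0]], "jaw": [-0.5,-0.5,-0.5,-0.5,-0.5,-0.5,-0.5,-0.5,-0.5,-0.5,-0.5,-0.5,-0.5,-0.5,-0.5]}}

```text
t: 21.8
position: [0.3758, -0.019, 0.2354]
tcp_rot: [[-1.0, -0.001, 0.001], [-0.001, 1.0, -0.001], [-0.001, -0.001, -1.0]]
ft_force: [0.5, 0.1, -2.1]
width: 0.0248
gripper_force: 29.7
```

Run:
```python
from h import *
np.set_printoptions(precision=4,suppress=True)
st=bot.sense();print(st['t'],st['position'],st['ft_force'],st['width'],st['gripper_force'])
s=imaging.capture('side'); cv2.imwrite('pics/s12.png',s)
go([.58,.275,.235],180)
```

```text
21.8 [ 0.3758 -0.019   0.2354] [ 0.4524  0.0528 -2.0911] 0.024790642844822804 29.74275068147108
tr [-0.6806  0.9809  0.0007] turn [-0.0003  0.0002  0.0001]
```

Request:
{"method": "send_rows", "body": {"translation": [[0.01,0.06,0],[0.02,0.17,0],[0.02,0.3,0],[0.02,0.43,0],[0.02,0.56,0],[0.0,0.68,0],[-0.05,0.79,0],[-0.13,0.87,0],[-0.24,0.92,0],[-0.36,0.95,0],[-0.48,0.97,0],[-0.58,0.98,0],[-0.65,0.981,0],[-0.68,0.981,0],[-0.68,0.981,0],[-0.68,0.981,0]], "turn": [[0,0,0],[0,0,0],[0,0,0],[0,0,0],[0,0,0],[0,0,0],[0,0,0],[0,0,0],[0,0,0],[0,0,0],[0,0,0],[0,0,0],[0,0,0],[0,0,0],[0,0,0],[0,0,0]], "jaw": [-0.5,-0.5,-0.5,-0.5,-0.5,-0.5,-0.5,-0.5,-0.5,-0.5,-0.5,-0.5,-0.5,-0.5,-0.5,-0.5]}}

```text
t: 23.85
position: [0.5789, 0.2752, 0.2352]
tcp_rot: [[-1.0, -0.0, -0.001], [-0.0, 1.0, -0.0], [0.001, -0.0, -1.0]]
ft_force: [0.2, 0.7, -1.4]
width: 0.0242
gripper_force: 29.9
```

Run:
```python
from h import *
np.set_printoptions(precision=4,suppress=True)
st=bot.sense();print(st['t'],st['position'],st['ft_force'],st['width'],st['gripper_force'])
s=imaging.capture('side'); cv2.imwrite('pics/s13.png',s)
go([.58,.275,.135],180)
```

```text
23.85 [0.5789 0.2752 0.2352] [ 0.2498  0.716  -1.4276] 0.024184659381391714 29.854704549070448
tr [-0.0043 -0.0013  0.3346] turn [-0.0001 -0.0001  0.0002]
```

Request:
{"method": "send_rows", "body": {"translation": [[-0.004,-0.001,0.05],[-0.004,-0.001,0.12],[-0.004,-0.001,0.19],[-0.004,-0.001,0.25],[-0.004,-0.001,0.29],[-0.004,-0.001,0.32],[-0.004,-0.001,0.335],[-0.004,-0.001,0.335],[-0.004,-0.001,0.335]], "turn": [[0,0,0],[0,0,0],[0,0,0],[0,0,0],[0,0,0],[0,0,0],[0,0,0],[0,0,0],[0,0,0]], "jaw": [-0.5,-0.5,-0.5,-0.5,-0.5,-0.5,-0.5,-0.5,-0.5]}}

```text
t: 25.02
position: [0.5811, 0.2753, 0.1353]
tcp_rot: [[-1.0, -0.0, 0.001], [-0.0, 1.0, 0.0], [-0.001, 0.0, -1.0]]
ft_force: [-0.1, 0.4, -1.5]
width: 0.0248
gripper_force: 29.8
```

Request:
{"method": "send_rows", "body": {"translation": [[0,0,0.008],[0,0,0.016],[0,0,0.022],[0,0,0.028],[0,0,0.031],[0,0,0.031]], "turn": [[0,0,0],[0,0,0],[0,0,0],[0,0,0],[0,0,0],[0,0,0]], "jaw": [-0.5,-0.5,-0.5,-0.5,-0.5,-0.5]}}

```text
t: 25.78
position: [0.5806, 0.2751, 0.1257]
tcp_rot: [[-1.0, -0.0, 0.0], [-0.0, 1.0, -0.0], [-0.0, -0.0, -1.0]]
ft_force: [-1.6, -1.0, 1.6]
width: 0.0246
gripper_force: 30.1
```

The lid touches the ledge exactly at the expected height. I'll release it.

Request:
{"method": "send_rows", "body": {"translation": [[0,0,0],[0,0,0],[0,0,0],[0,0,0],[0,0,0],[0,0,0],[0,0,-0.03],[0,0,-0.1],[0,0,-0.2],[0,0,-0.3],[0,0,-0.3]], "turn": [[0,0,0],[0,0,0],[0,0,0],[0,0,0],[0,0,0],[0,0,0],[0,0,0],[0,0,0],[0,0,0],[0,0,0],[0,0,0]], "jaw": [-0.42,-0.38,-0.3,-0.1,0.1,0.25,0.25,0.25,0.25,0.25,0.25]}}

```text
t: 27.15
position: [0.5824, 0.2758, 0.2191]
tcp_rot: [[-1.0, -0.0, 0.006], [-0.0, 1.0, 0.002], [-0.006, 0.002, -1.0]]
ft_force: [-0.3, -0.4, 0.3]
width: 0.0534
gripper_force: 0.0
```

Run:
```python
from h import *
np.set_printoptions(precision=4,suppress=True)
st=bot.sense();print(st['t'],st['position'],st['ft_force'],st['width'])
m=imaging.camera_model('side'); pr=lambda p:(lambda c:np.array([m['cx']-m['fx']*c[0]/c[2],m['cy']+m['fy']*c[1]/c[2]]))(m['orientation'].T@(np.array(p)-m['xyz']))
P=np.array([pr([.58+.013*np.cos(q),.275+.013*np.sin(q),z]) for z in(.15,.132) for q in np.linspace(0,6.28,40)]);print('knob pred',P.min(0),P.max(0))
s=imaging.capture('side');g=s.max(2); a,b=np.round((P.min(0)+P.max(0))/2).astype(int)
print(a,b); 
for r in g[b-12:b+10,a-10:a+11]: print(*['%3d'%v for v in r])
```

```text
27.15 [0.5824 0.2758 0.2191] [-0.3375 -0.4278  0.3478] 0.053391352224088015
knob pred [266.7632 168.4134] [274.3564 175.7633]
271 172
158 156 162 160 157 157 159 158 156 160 158 157 158 158 156 153 146 129 110  90  76
157 158 158 161 159 160 159 158 158 155 157 157 161 156 158 157 156 151 141 126 105
161 159 160 162 159 159 162 159 159 157 160 157 161 159 161 160 163 161 157 152 135
157 158 157 157 158 160 160 161 161 162 164 164 168 167 169 173 177 177 172 158 136
161 161 161 165 164 167 171 173 175 178 181 183 186 194 196 195 197 194 171 138 125
175 177 178 179 188 194 194 196 195 195 195 195 201 203 198 195 186 179 144 108 101
188 192 191 188 196 203 208 200 191 185 181 176 178 175 175 160 153 144 114  94  89
186 184 178 175 173 179 178 171 158 149 147 145 146 145 140 137 132 134 121 113 110
160 153 148 145 143 145 141 123 112 110 109 114 122 134 137 135 136 133 133 131 125
142 142 139 133 136 132 114  86  72  69  72  77 103 131 138 139 138 138 138 132 115
141 141 136 136 137 128  96  65  57  55  52  59  86 122 137 141 138 139 138 129 107
142 143 136 134 135 128  92  63  56  55  5
[... 181 characters left out ...]
 112 104 110 120 127 125 124
139 136 127 123 127 117  90  62  61  60  53  57  76 107 101  94  92 101 112 119 125
134 130 118 119 123 117  98  69  57  52  57  55  71 100 108 104  90  80  88 101 113
127 129 127 125 127 117  92  68  60  52  58  57  63  89 111 118 105  91  81  81  86
133 136 136 133 131 113  90  65  60  63  62  63  71  95 128 141 130 123 112  95  82
136 139 136 131 129 126 104  89  85  88  94 106 121 148 172 177 163 146 137 127 122
142 139 138 135 132 140 133 123 124 135 155 167 178 191 201 200 189 167 148 149 154
141 143 142 141 146 145 144 141 148 169 193 205 206 213 210 210 201 187 161 158 169
150 153 146 148 146 145 147 148 160 187 206 213 213 213 213 213 206 195 172 164 171
```

The knob sits where predicted, at columns 267–274 with its top at row 168 and straight sides. The gripper is clear, so I'll hand in.

Request:
{"method": "send_rows", "body": {"translation": [[0,0,-0.1],[0,0,-0.1],[0,0,-0.1],[0,0,-0.1]], "turn": [[0,0,0],[0,0,0],[0,0,0],[0,0,0]], "jaw": [0.25,0.25,0.25,0.25]}}

```text
t: 27.7
position: [0.58, 0.275, 0.2438]
tcp_rot: [[-1.0, -0.0, -0.002], [-0.0, 1.0, -0.001], [0.002, -0.001, -1.0]]
ft_force: [-0.4, -0.0, -0.2]
width: 0.0534
gripper_force: 0.0
```

```bash
python3 -c "
from bench import bot
print(bot.finish_job())"
```

```text
the job is handed in; nothing more can be done
None
```

The job is handed in at 27.7 s, with no verdict returned: by my measurements the egg was pricked (about 7 mm of plate travel) and stands in the free place, and the lid sits on its ledge, though I judged its level only from the knob's position.

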